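# Touch-latch cupboard: press it open and swing the door wide

### The job

Open the oak cupboard by touch alone, gripping nothing: gently press its flat door in near the free edge so that the push catch lets go, and let the door spring ajar by itself. Then put a finger behind the ajar door, push it wide open, about square to the cupboard, and come away. Leave the white cupboard shut and the mug, jar and bowl where they stand, and do not pinch the door between the fingers.

Things in the scene. Friction and masses are not known exactly. Their poses are not given: they have to be found in the camera images.
- oak_cupboard: light oak-coloured cupboard, a fixed box 180 mm wide (its y), 180 deep (its x -80 to +100 mm), 220 high. Origin on the worktop under it, at mid width; z up. Its door side faces its -x, to the robot; +y is its left as the robot sees it. Its door, shut, has its outer face at x = -102 mm and its inner face at x = -86 mm, and spans y from -88 to +88 mm.
- oak_door (a joint): angle of the oak door, rad: 0 shut, grows as it opens towards the robot, negative when pressed in, stops at -0.045 and 1.75. Upright hinge at its +y (left) side; free edge at its -y (right) side, 176 mm from the hinge. Once ajar it is loose (0.5 N at the free edge moves it) and stays where it is left
- oak_hinge (a point): point on the oak door's hinge axis (inner face of the door, its +y end), at the door's mid height, 111 mm above the worktop
- oak_edge (a point): outer corner of the oak door's free edge at mid height, 111 mm above the worktop; moves with the door. The door is flat and handleless, 176 mm wide, 214 high (4 to 218 mm above the worktop) and 16 thick: a wooden outer leaf of 10 mm, the side to press, and a plywood inner leaf of 6 mm, the side to push when swinging it wide
- oak_plunger: tip of the white plunger (12 mm thick) of the push catch, behind the door 115 mm from the hinge, 50 mm above the worktop. Pressing the door in 4 to 6 mm near its free edge (about 5 N, then a firm stop at about 6 mm) and drawing back makes it come out 55 mm, which pushes the door to about 0.45 rad within a second or so. Pressed too little, it stays shut; over 35 N is too rough
- white_cupboard: white cupboard, a fixed box 180 mm wide (its y), 180 deep (its x -80 to +100 mm), 220 high. Origin on the worktop under it, at mid width; z up. Its door side faces its -x, to the robot; +y is its left as the robot sees it. Its door, shut, has its outer face at x = -102 mm and its inner face at x = -86 mm, and spans y from -88 to +88 mm. Stands left or right of the oak one.
- white_door (a joint): door angle of the white cupboard, rad, same door and catch as the oak one; leave it at 0
- mug: loose blue ceramic mug, 80 mm across, 95 mm high, handle on one side; origin under its centre; leave alone
- jar: loose green glass jar with a steel cap, 72 mm across, 130 mm high; origin under its centre; leave alone
- bowl: loose white ceramic bowl, 110 mm across, 50 mm high; origin under its centre; leave alone

How it is judged:
By the outcome, as a careful person would: the job done as asked, in the order asked, and still so for the second after the job is handed in, with the robot touching nothing.
It also fails if it takes over 51 s, if anything falls off the work surface, if the arm or the gripper's body presses on something with over 40 N, if the wrist force passes 120 N, or if a joint passes its speed limit or range.

### The arm

A 7-joint arm with a two-finger parallel gripper is mounted at the origin on the work surface. World frame = base frame: x ahead of the robot, y to its left, z up, the work surface at z = 0. Lengths are in m, angles in degrees, forces in N, time in s.
With the tool pointing down it reaches from about 0.35 to 0.9 m from the base axis. Payload 19.9 kg.
Tool frame: the origin (TCP) lies at the very end of the fingers, on their centre line; the grasp point (between the pads) lies grasp_offset behind it (grasp_offset is the distance from the TCP to the grasp point, in m); z points along the fingers, y is the direction in which the jaws open and shut (so a half turn about z gives the same grasp; the last joint's range is limited). The gripper opens to 94 mm and grips with 3 to 60 N. Pads are 16 mm wide; open, the fingers measure 119 mm over their backs; the gripper's body (75 mm by 177 mm) begins 78 mm behind the grasp point.
Start: joints at [71.992, 23.915, -0.59, 92.452, 0.269, 63.638, -3.037], TCP at [0.168, -0.602, 0.205] pointing down, gripper open.
Joint ranges: [-161.28, 161.28], [-22.2, 115.67], [-73.04, 71.86], [3.21, 147.25], [-68.34, 248.33], [10.77, 114.83], [-161.83, 161.83]. Speed limits (degrees/s): [108.29, 108.29, 136.94, 136.94, 172.46, 172.46, 172.46].

### API

Orientations are given as [roll, pitch, yaw] about the fixed x, y, z axes, in that order (R = Rz(yaw) Ry(pitch) Rx(roll)).
In Python, from cell import * gives the robot as it stands. The module is installed in compiled form; this text tells all that it offers.
- The arm moves only by the tool servo_tool, never from a script. Its argument "commands" is a list that holds one entry, the list of rows, each a list of 6 numbers: the shift along the tool's x, y, z in m, then the turn, a rotation vector about the tool's x, y, z in rad. In form: [[[tx, ty, tz, rx, ry, rz], ...]]. A call has 1 to 10 rows; each row is the pose to reach, as a shift and turn from the pose measured when the call began, along the tool's axes at that moment; what a row does not reach only later rows make up. A row lasts 1/12 s, in which the tool goes at most 41.7 mm and 7.16 degrees, less where a joint would pass 70% of its speed; a pose out of reach is approached as far as the arm can. A call with a gripper value outside its range is refused whole. "fingers" is the closure, from -1 (fully open) to 1 (shut), so that 0 is half open, set as the call begins (left out, the last holds). The fingers move at their own pace and stop on an object; the grip force is fixed at half the most. Time passes only in rows, so rows that repeat a pose let the fingers close. It gives the time, the measured TCP pose, the force and the opening at its end, in the units of the state.
- sense(): the state, without advancing time (a new reading comes with each control period).
- capture(name): name is "scene" or "top"; returns a dict with "img" (400x640x3 uint8, red, green, blue), "mtx" (3x3 intrinsics, pixels), "pose" (4x4, takes a point from camera to world coordinates). Camera axes: x right, y up, looking along -z (the intrinsics and any distortion apply to the point x, -y, -z); pixel columns grow to the right and rows downward; lengths in m; the calibration is good to about 2 mm. A picture is of the moment at which its call begins. There is no depth.
- close_job(): hands the job in, once; it reports no verdict.
The state is a dict: "time_s": time; "joint_pos": joint angles; "joint_velocities": joint speeds; "effort": joint torques, N m; "eef_pos": TCP position; "tool_rot": TCP orientation; "ft_force": force on the tool from outside, world axes, zero at the start; "moment": the same for the moment, N m; "width": finger opening in m.
Only numpy, scipy, OpenCV 4.12 (cv2) and the standard library are available. Lean on these libraries where they do the work, as an engineer would, in place of code of your own. Each camera call takes 0.05 s, during which the arm holds its last target.

## Working session

There is one attempt and no reset: what is moved stays moved. The work goes in short steps, Python scripts to look and compute and a tool call to move; the robot and the scene stay as the last step left them, time stands still between calls to the robot, and variables do not carry over. Pictures are saved under pics/ and viewed, and the job is handed in when it is done.

Besides the shell and the picture viewer there is one more tool, called after "Request:" by a JSON object that holds its "fn" and its "kwargs". servo_tool: Moves the arm, as the interface text tells. Its arguments: {"type":"object","properties":{"commands":{"type":"array"},"fingers":{"type":"number"}},"required":["commands"]}

```bash
mkdir -p pics
python3 - <<'E'
from cell import *
import cv2,pickle
for n in("scene","top"):
    c=capture(n);cv2.imwrite(f"pics/{n}0.png",c["img"][:,:,::-1]);pickle.dump(c,open(n+"0.pkl","wb"));print(c["mtx"],c["pose"],[k for k in c])
print(sense())
E
```

```text
[[417.71246979   0.         317.09749109]
 [  0.         417.71246979 202.30441147]
 [  0.           0.           1.        ]] [[-0.87073585 -0.46429145  0.16202632  0.7374654 ]
 [ 0.49174394 -0.8203326   0.29196288  0.3069543 ]
 [-0.00264039  0.33389801  0.94260551  1.13607322]
 [ 0.          0.          0.          1.        ]] ['img', 'mtx', 'pose']
[[503.28087851   0.         312.55557709]
 [  0.         503.28087851 200.8752338 ]
 [  0.           0.           1.        ]] [[-8.93316187e-02  9.72287406e-01 -2.16048751e-01  2.29979762e-01]
 [-9.96000921e-01 -8.68945321e-02  2.07726976e-02  1.68866148e-02]
 [ 1.42357713e-03  2.17040414e-01  9.76161581e-01  1.54344521e+00]
 [ 0.00000000e+00  0.00000000e+00  0.00000000e+00  1.00000000e+00]] ['img', 'mtx', 'pose']
{'time_s': 0.1, 'joint_pos': array([71.99487468, 23.94280356, -0.59017371, 92.47894912,  0.27078604,
       63.63719063, -3.03652054]), 'joint_velocities': array([ 0.02052535, -0.10838493, -0.11539413, -0.0438445 , -0.00652152,
       -0.09417134,  0.01443171]), 'effort': array([ 6.53348288e-04, -8.52569675e+01,  6.39656223e-01, -4.26691175e+01,
       -4.88634466e-02,  1.64090336e-02,  4.03695935e-05]), 'eef_pos': array([ 0.16826212, -0.60160839,  0.20493057]), 'tool_rot': array([-1.79942672e+02,  6.04509823e-03,  1.56284873e+01]), 'ft_force': array([ 0.07637352,  0.2290156 , -0.20783257]), 'moment': array([-0.06783953, -0.00463435, -0.0265066 ]), 'width': 0.09418059876878919}
```

View pics/scene0.png

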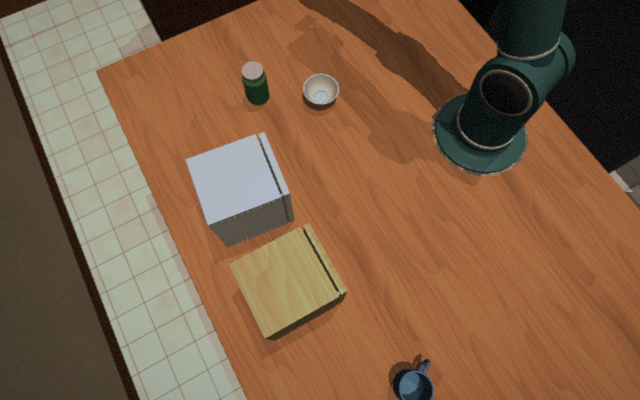

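View pics/top0.png

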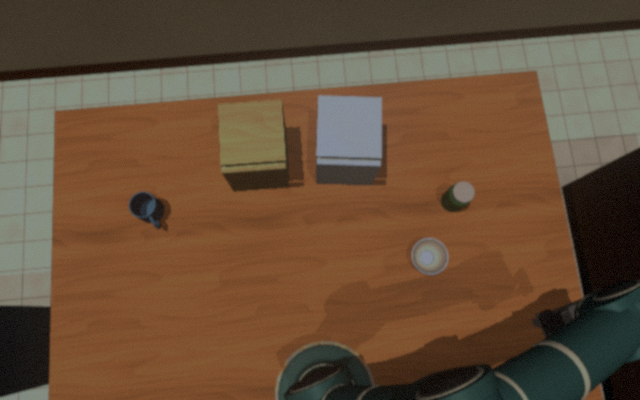

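The scene view shows the white cupboard around (240,185), oak around (288,280), jar (256,85), bowl (321,91) and mug (413,385). In the top view, oak is around (253,140) and white around (350,135). I'll zoom in to get the corners.

Run:
```python
import cv2
s=cv2.imread("pics/scene0.png");t=cv2.imread("pics/top0.png")
cv2.imwrite("pics/s_crop.png",cv2.resize(s[215:345,220:360],None,fx=5,fy=4.5,interpolation=cv2.INTER_CUBIC)[:600])
cv2.imwrite("pics/t_crop.png",cv2.resize(t[85:200,205:395],None,fx=4,fy=4,interpolation=cv2.INTER_CUBIC))
```

```text
(no output)
```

View pics/s_crop.png

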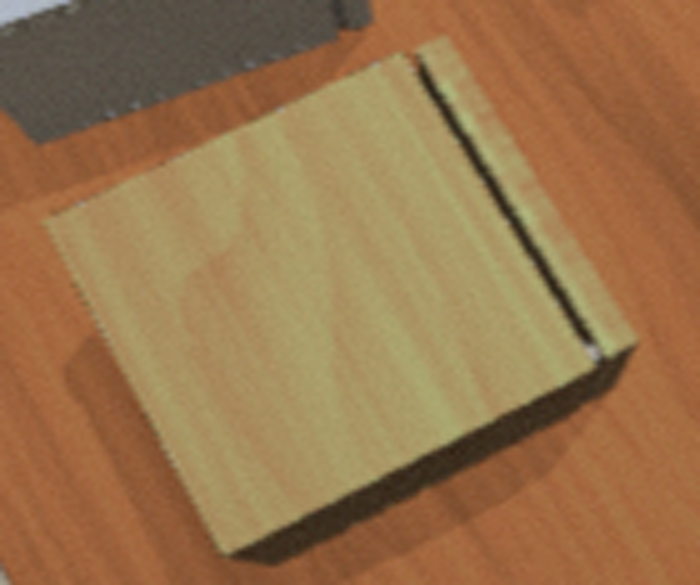

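View pics/t_crop.png

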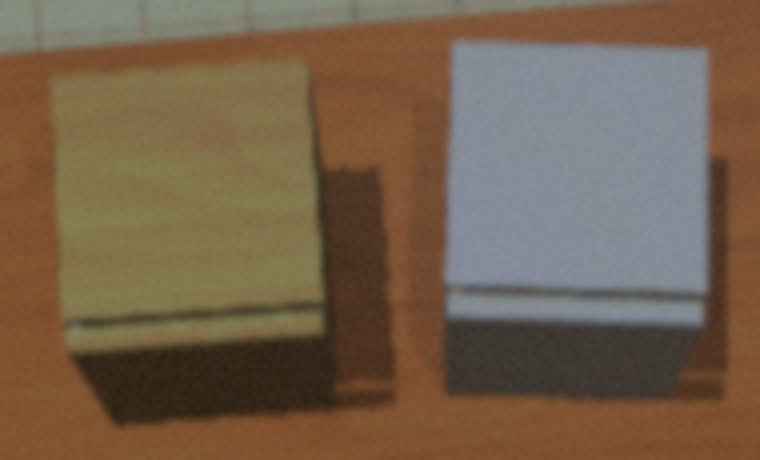

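```bash
cat > h.py <<'E'
import numpy as np,pickle,cv2
from scipy.optimize import least_squares
C={n:pickle.load(open(n+"0.pkl","rb")) for n in("scene","top")}
def proj(c,P):
    P=np.atleast_2d(P);T=np.linalg.inv(c["pose"]);q=P@T[:3,:3].T+T[:3,3]
    return np.c_[c["mtx"][0,0]*q[:,0]/-q[:,2]+c["mtx"][0,2], c["mtx"][1,1]*-q[:,1]/-q[:,2]+c["mtx"][1,2]]
def ray(c,uv,z):
    m=c["mtx"];d=np.array([(uv[0]-m[0,2])/m[0,0],-(uv[1]-m[1,2])/m[1,1],-1.]);d=c["pose"][:3,:3]@d;o=c["pose"][:3,3]
    return o+d*(z-o[2])/d[2]
def W(p,L):
    L=np.atleast_2d(np.array(L,float));c,s=np.cos(p[2]),np.sin(p[2]);return np.c_[p[0]+c*L[:,0]-s*L[:,1],p[1]+s*L[:,0]+c*L[:,1],L[:,2]]
E
python3 - <<'E'
from h import *
s=lambda x,y:(x/5+220-.4,y/4.5+215-.4)
t=lambda x,y:(x/4+205-.4,y/4+85-.4)
L=lambda x,y,z:(x/1e3,y/1e3,z/1e3)
oak=[("scene",s(45,220),L(100,-90,220)),("scene",s(228,555),L(100,90,220)),("scene",s(408,55),L(-80,-90,220)),("scene",s(447,36),L(-102,-88,218)),("scene",s(637,343),L(-102,88,218)),
("top",t(53,75),L(100,90,220)),("top",t(306,60),L(100,-90,220)),("top",t(63,322),L(-80,90,220)),("top",t(323,303),L(-80,-90,220)),("top",t(70,353),L(-102,88,218)),("top",t(325,333),L(-102,-88,218)),("top",t(118,424),L(-102,88,4)),("top",t(335,408),L(-102,-88,4))]
wh=[("top",t(455,40),L(100,90,220)),("top",t(708,47),L(100,-90,220)),("top",t(447,287),L(-80,90,220)),("top",t(706,296),L(-80,-90,220)),("top",t(446,320),L(-102,88,218)),("top",t(703,325),L(-102,-88,218)),("top",t(446,392),L(-102,88,4))]
for nm,o in(("oak",oak),("white",wh)):
    f=lambda p:np.concatenate([(proj(C[n],W(p,l))[0]-uv) for n,uv,l in o])
    r=least_squares(f,[.7,.2,0],loss="soft_l1");print(nm,r.x[:2],np.degrees(r.x[2]));print(f(r.x).reshape(-1,2).round(1).tolist())
    p=r.x
    for k,l in dict(outer_free=L(-102,-88,111),outer_hinge=L(-102,88,111),hinge=L(-86,88,111),press=L(-102,-73,111)).items(): print(k,W(p,l)[0].round(4))
print("mug",ray(C["top"],(146,205),.095),"jar",ray(C["top"],(464,189),.13),"bowl",ray(C["top"],(430,255),.05))
E
```

```text
oak [0.72376762 0.14183324] -0.7545248548511074
[[-0.9, -0.2], [-1.5, 0.4], [-1.6, -1.1], [-0.5, -0.3], [0.0, -0.4], [-0.5, 0.6], [0.1, -0.1], [-0.7, 0.2], [0.0, 0.1], [-1.2, 0.3], [-0.7, 0.6], [-1.2, 1.0], [0.3, 0.8]]
outer_free [0.6206 0.0552 0.111 ]
outer_hinge [0.6229 0.2312 0.111 ]
hinge [0.6389 0.231  0.111 ]
press [0.6208 0.0702 0.111 ]
white [ 0.71652182 -0.13102972] -7.101314904968289
[[-0.3, 0.4], [0.1, 0.7], [-0.4, -0.5], [0.3, -0.5], [0.3, -0.8], [0.2, 0.1], [-0.3, 0.8]]
outer_free [ 0.6044 -0.2057  0.111 ]
outer_hinge [ 0.6262 -0.0311  0.111 ]
hinge [ 0.6421 -0.0331  0.111 ]
press [ 0.6063 -0.1909  0.111 ]
mug [0.58178836 0.47515428 0.095     ] jar [ 0.53886211 -0.45280065  0.13      ] bowl [ 0.36545649 -0.34759541  0.05      ]
```

```bash
cat >> h.py <<'E'
from scipy.spatial.transform import Rotation as Ro
def mv(tgt,yaw=None):
    from cell import sense
    s=sense();R=Ro.from_euler("xyz",s["tool_rot"],degrees=True)
    d=R.inv().apply(np.array(tgt)-s["eef_pos"]);r=np.zeros(3)
    if yaw is not None: r=(R.inv()*Ro.from_euler("xyz",[180,0,yaw],degrees=True)).as_rotvec()
    print("t",s["time_s"],"pos",s["eef_pos"].round(4),"rot",s["tool_rot"].round(2),"F",s["ft_force"].round(1),"shift",d.round(4),"rv",r.round(4))
E
python3 - <<'E'
import cell;print([k for k in dir(cell) if k[0]!='_'],getattr(cell,"grasp_offset",None))
from h import *
mv([.5,.07,.15],-0.75)
E
```

```text
['Unreachable', 'capture', 'close_job', 'grasp_offset', 'sense'] 0.0188
t 0.1 pos [ 0.1683 -0.6016  0.2049] rot [-1.7994e+02  1.0000e-02  1.5630e+01] F [ 0.1  0.2 -0.2] shift [ 0.5004 -0.5574  0.0554] rv [-1.000e-03  2.000e-04  2.859e-01]
```

Request:
{"fn": "servo_tool", "kwargs": {"commands": [[[0.025,-0.028,0,0,0,0.03],[0.05,-0.056,0,0,0,0.06],[0.075,-0.084,0,0,0,0.09],[0.1,-0.112,0,0,0,0.12],[0.125,-0.14,0,0,0,0.15],[0.15,-0.168,0,0,0,0.18],[0.175,-0.196,0,0,0,0.21],[0.2,-0.224,0,0,0,0.24],[0.225,-0.252,0,0,0,0.27],[0.25,-0.28,0,0,0,0.286]]], "fingers": 1}}

```text
time_s: 0.93
eef_pos: [0.3338, -0.2628, 0.2051]
tool_rot: [-180.0, 0.0, -0.9]
ft_force: [0.6, 0.1, -0.3]
width: 0.0307
```

```bash
python3 -c "
from h import *
mv([.52,.075,.15],-0.75)"
```

```text
t 0.9333 pos [ 0.3338 -0.2628  0.2051] rot [-1.7995e+02  3.0000e-02 -8.6000e-01] F [ 0.6  0.1 -0.3] shift [ 0.1811 -0.3405  0.0553] rv [-0.0008  0.0005 -0.002 ]
```

Request:
{"fn": "servo_tool", "kwargs": {"commands": [[[0.02,-0.037,0.006,0,0,0],[0.04,-0.075,0.012,0,0,0],[0.06,-0.112,0.018,0,0,0],[0.08,-0.15,0.024,0,0,0],[0.1,-0.187,0.03,0,0,0],[0.12,-0.225,0.037,0,0,0],[0.14,-0.262,0.043,0,0,0],[0.16,-0.3,0.049,0,0,0],[0.175,-0.33,0.055,0,0,0],[0.181,-0.34,0.055,0,0,0]]]}}

```text
time_s: 1.77
eef_pos: [0.5206, 0.0797, 0.1492]
tool_rot: [-179.8, 0.1, -0.6]
ft_force: [-0.9, 0.2, -0.5]
width: 0.0005
```

```bash
python3 -c "
from h import *
mv([.60,.074,.15],-0.75)
from cell import *
for n in('scene','top'): cv2.imwrite('pics/%s1.png'%n,capture(n)['img'][:,:,::-1])
"
```

```text
t 1.7667 pos [0.5206 0.0797 0.1492] rot [-1.7984e+02  8.0000e-02 -6.3000e-01] F [-0.9  0.2 -0.5] shift [ 0.0794  0.0049 -0.0009] rv [-0.0027  0.0014  0.0022]
```

View pics/scene1.png

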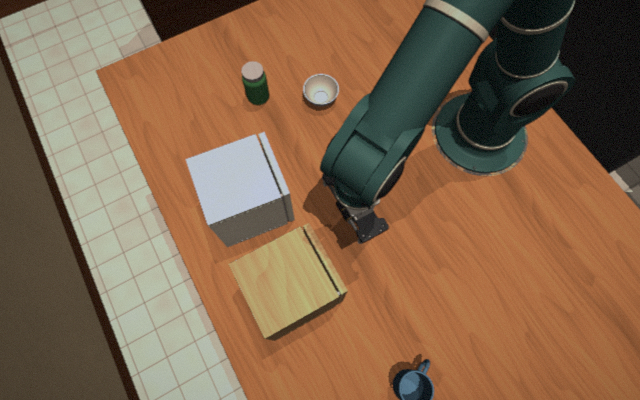

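View pics/top1.png

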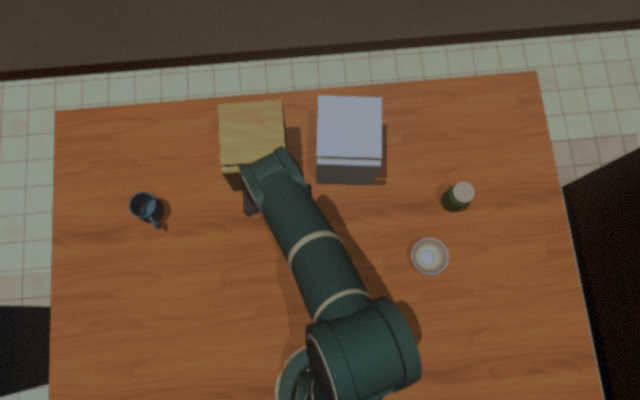

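Fingers are shut and the arm is clear of both cupboards, with the gripper around (368,228) in the scene view. Next I'll approach the door face.

Request:
{"fn": "servo_tool", "kwargs": {"commands": [[[0.015,0.001,0,0,0,0],[0.03,0.002,0,0,0,0],[0.045,0.003,0,0,0,0],[0.06,0.004,0,0,0,0],[0.07,0.005,-0.001,0,0,0],[0.077,0.005,-0.001,0,0,0],[0.077,0.005,-0.001,0,0,0]]]}}

```text
time_s: 2.45
eef_pos: [0.5978, 0.071, 0.1502]
tool_rot: [-179.9, 0.1, -0.7]
ft_force: [0.0, -0.1, 0.0]
width: 0.0001
```

Request:
{"fn": "servo_tool", "kwargs": {"commands": [[[0.002,0,0,0,0,0],[0.004,0,0,0,0,0],[0.006,0,0,0,0,0],[0.008,0,0,0,0,0],[0.008,0,0,0,0,0]]]}}

```text
time_s: 2.87
eef_pos: [0.6059, 0.0709, 0.1503]
tool_rot: [-179.9, 0.1, -0.7]
ft_force: [-0.5, -0.3, -0.7]
width: 0.0007
```

Request:
{"fn": "servo_tool", "kwargs": {"commands": [[[0.001,0,0,0,0,0],[0.002,0,0,0,0,0],[0.003,0,0,0,0,0],[0.003,0,0,0,0,0]]]}}

```text
time_s: 3.2
eef_pos: [0.609, 0.0709, 0.1503]
tool_rot: [-179.9, 0.1, -0.7]
ft_force: [0.3, -0.2, 0.2]
width: 0.0006
```

Request:
{"fn": "servo_tool", "kwargs": {"commands": [[[0.001,0,0,0,0,0],[0.002,0,0,0,0,0],[0.002,0,0,0,0,0],[0.002,0,0,0,0,0]]]}}

```text
time_s: 3.53
eef_pos: [0.6111, 0.0709, 0.1502]
tool_rot: [-179.9, 0.1, -0.7]
ft_force: [0.4, -0.5, -0.3]
width: 0.0006
```

Request:
{"fn": "servo_tool", "kwargs": {"commands": [[[0.001,0,0,0,0,0],[0.002,0,0,0,0,0],[0.002,0,0,0,0,0]]]}}

```text
time_s: 3.78
eef_pos: [0.613, 0.0708, 0.1502]
tool_rot: [-179.9, 0.1, -0.7]
ft_force: [-2.1, -0.7, 1.2]
width: 0.0008
```

Request:
{"fn": "servo_tool", "kwargs": {"commands": [[[0.001,0,0,0,0,0],[0.002,0,0,0,0,0],[0.002,0,0,0,0,0]]]}}

```text
time_s: 4.03
eef_pos: [0.6147, 0.0706, 0.1502]
tool_rot: [-179.9, 0.2, -0.7]
ft_force: [-5.6, -1.8, 4.1]
width: 0.0001
```

Contact came at about x = 0.612. Continuing in 1 mm steps.

Request:
{"fn": "servo_tool", "kwargs": {"commands": [[[0.001,0,0,0,0,0],[0.001,0,0,0,0,0],[0.001,0,0,0,0,0]]]}}

```text
time_s: 4.28
eef_pos: [0.6153, 0.0705, 0.1502]
tool_rot: [-179.9, 0.2, -0.7]
ft_force: [-6.2, -1.5, 4.4]
width: 0.0007
```

Request:
{"fn": "servo_tool", "kwargs": {"commands": [[[0.001,0,0,0,0,0],[0.001,0,0,0,0,0],[0.001,0,0,0,0,0]]]}}

```text
time_s: 4.53
eef_pos: [0.6159, 0.0704, 0.1502]
tool_rot: [-179.9, 0.3, -0.7]
ft_force: [-4.9, -1.1, 3.7]
width: 0.0005
```

Request:
{"fn": "servo_tool", "kwargs": {"commands": [[[0.001,0,0,0,0,0],[0.0015,0,0,0,0,0],[0.0015,0,0,0,0,0]]]}}

```text
time_s: 4.78
eef_pos: [0.6171, 0.0703, 0.1502]
tool_rot: [-180.0, 0.3, -0.7]
ft_force: [-4.3, -0.8, 3.9]
width: 0.0005
```

Request:
{"fn": "servo_tool", "kwargs": {"commands": [[[0.001,0,0,0,0,0],[0.0015,0,0,0,0,0],[0.0015,0,0,0,0,0]]]}}

```text
time_s: 5.03
eef_pos: [0.6183, 0.0702, 0.1503]
tool_rot: [-180.0, 0.4, -0.7]
ft_force: [-4.6, -1.5, 3.3]
width: 0.0004
```

Request:
{"fn": "servo_tool", "kwargs": {"commands": [[[0.001,0,0,0,0,0],[0.001,0,0,0,0,0]]]}}

```text
time_s: 5.2
eef_pos: [0.6189, 0.0701, 0.1503]
tool_rot: [-180.0, 0.4, -0.7]
ft_force: [-6.0, 0.2, 5.5]
width: 0.0006
```

Pressed about 6.5 mm, with the force staying low. Now I'll draw back clear of the door's swing.

Request:
{"fn": "servo_tool", "kwargs": {"commands": [[[-0.02,0,0,0,0,0],[-0.05,0,0,0,0,0],[-0.09,0,0,0,0,0],[-0.12,0.02,0,0,0,0],[-0.15,0.05,0,0,0,0],[-0.16,0.08,0,0,0,0],[-0.16,0.1,0,0,0,0],[-0.16,0.11,0,0,0,0],[-0.16,0.11,0,0,0,0],[-0.16,0.11,0,0,0,0]]]}}

```text
time_s: 6.03
eef_pos: [0.458, -0.0375, 0.1515]
tool_rot: [-180.0, 0.4, -0.7]
ft_force: [0.1, 1.0, 0.1]
width: 0.0003
```

Request:
{"fn": "servo_tool", "kwargs": {"commands": [[[0,0,0,0,0,0],[0,0,0,0,0,0],[0,0,0,0,0,0],[0,0,0,0,0,0],[0,0,0,0,0,0],[0,0,0,0,0,0],[0,0,0,0,0,0],[0,0,0,0,0,0],[0,0,0,0,0,0],[0,0,0,0,0,0]]]}}

```text
time_s: 6.87
eef_pos: [0.458, -0.0375, 0.1515]
tool_rot: [-180.0, 0.4, -0.7]
ft_force: [-0.0, 0.0, 0.0]
width: 0.0006
```

```bash
python3 -c "
from h import *
mv([.60,.0,.15],-0.75)
from cell import *
for n in('scene','top'): cv2.imwrite('pics/%s2.png'%n,capture(n)['img'][:,:,::-1])
s=cv2.imread('pics/scene2.png')
cv2.imwrite('pics/s2_crop.png',cv2.resize(s[200:345,220:400],None,fx=4,fy=4,interpolation=cv2.INTER_CUBIC))
"
```

```text
t 6.8667 pos [ 0.458  -0.0375  0.1515] rot [-179.97    0.4    -0.7 ] F [-0.  0.  0.] shift [ 0.1415 -0.0393  0.0005] rv [-0.0005  0.0071  0.0008]
```

View pics/s2_crop.png

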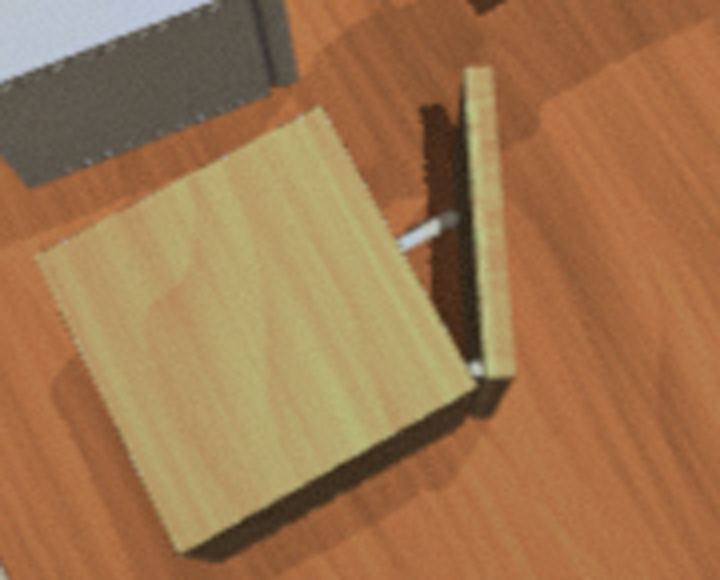

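View pics/top2.png

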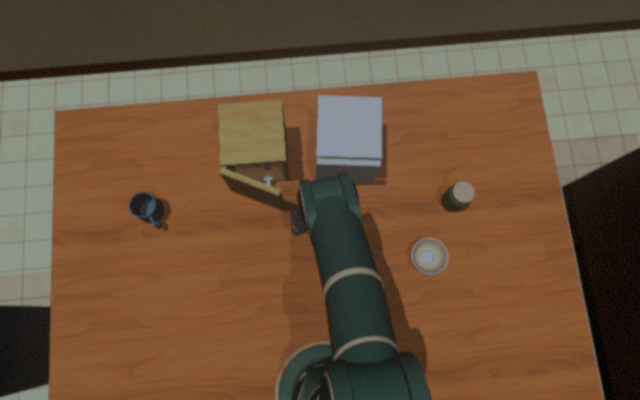

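The door has sprung ajar: free-edge top is near (341,217) in the full scene view and (280,194) in the top view. The white plunger is visible and the white door is shut.

```bash
python3 -c "
from h import *
p=np.array([.72377,.14183,np.radians(-.7545)])
H=W(p,[-.086,.088,0])[0]
for n,uv in(('scene',(492/4+220-.4,67/4+200-.4)),('scene',(463/4+220-.4,67/4+200-.4)),('top',(280,194.5))):
    q=ray(C[n],uv,.218);d=q-H;a=np.arctan2(-d[0],-d[1]);print(n,q.round(4),np.hypot(*d[:2]).round(4),a-p[2]*0)
print(H)
"
```

```text
scene [0.5454 0.0814 0.218 ] 0.1764 0.5589521582109819
scene [0.5599 0.0732 0.218 ] 0.1764 0.46424245321736607
top [0.5488 0.0748 0.218 ] 0.1803 0.5237143861848537
[0.63893625 0.23095483 0.        ]
```

Request:
{"fn": "servo_tool", "kwargs": {"commands": [[[0.02,-0.025,0,0,0,0],[0.05,-0.048,0,0,0,0],[0.08,-0.05,0,0,0,0],[0.11,-0.05,0,0,0,0],[0.135,-0.05,0,0,0,0],[0.145,-0.05,0,0,0,0],[0.147,-0.05,0,0,0,0],[0.147,-0.05,0,0,0,0]]]}}

```text
time_s: 7.63
eef_pos: [0.6054, 0.0108, 0.15]
tool_rot: [-179.9, 0.5, -0.7]
ft_force: [0.5, 0.0, 0.3]
width: 0.0004
```

```bash
python3 -c "
from h import *
mv([.606,.09,.15],-0.75)
from cell import *
s=capture('scene')['img'][:,:,::-1]
cv2.imwrite('pics/s3_crop.png',cv2.resize(s[180:325,220:400],None,fx=4,fy=4,interpolation=cv2.INTER_CUBIC))
"
```

```text
t 7.6333 pos [0.6054 0.0108 0.15  ] rot [-179.95    0.45   -0.69] F [0.5 0.  0.3] shift [-0.0004 -0.0792  0.0001] rv [-0.0009  0.0079  0.001 ]
```

View pics/s3_crop.png

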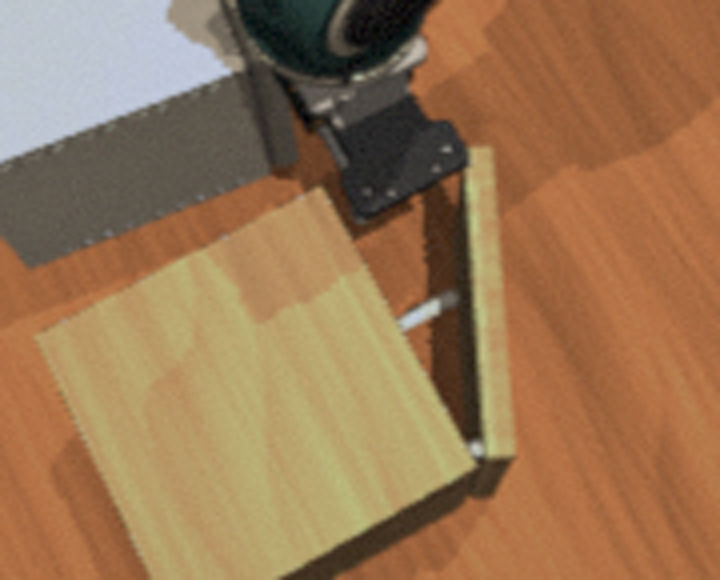

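The fingers are beside the opening and the door is undisturbed (free edge at (480,150) in the crop). Moving in behind it.

Request:
{"fn": "servo_tool", "kwargs": {"commands": [[[0,-0.015,0,0,0,0],[0,-0.03,0,0,0,0],[0,-0.045,0,0,0,0],[0,-0.06,0,0,0,0],[0,-0.073,0,0,0,0],[0,-0.079,0,0,0,0],[0,-0.079,0,0,0,0]]]}}

```text
time_s: 8.27
eef_pos: [0.6054, 0.0911, 0.1505]
tool_rot: [-179.9, 0.4, -0.6]
ft_force: [-0.5, 0.1, -0.2]
width: 0.0005
```

```bash
python3 -c "
from h import *
from cell import sense
p=sense()['eef_pos'];H=np.array([.639,.231]);R=Ro.from_euler('xyz',sense()['tool_rot'],degrees=True)
for th in np.arange(.4,1.6,.1):
    d=np.array([-np.sin(th),-np.cos(th)]);n=np.array([np.cos(th),-np.sin(th)])
    off=8*abs(n[0])+12.5*abs(n[1])
    q=H+.140*d+off/1e3*n
    print(round(th,2),q.round(3),R.inv().apply([*(q-p[:2]),0]).round(3)[:2])
print(p)
"
```

```text
0.4 [0.596 0.097] [-0.01  -0.006]
0.5 [0.583 0.102] [-0.022 -0.011]
0.6 [0.571 0.108] [-0.034 -0.016]
0.7 [0.56  0.115] [-0.046 -0.023]
0.8 [0.549 0.123] [-0.057 -0.031]
0.9 [0.539 0.132] [-0.067 -0.041]
1.0 [0.529 0.143] [-0.077 -0.051]
1.1 [0.521 0.154] [-0.085 -0.062]
1.2 [0.514 0.167] [-0.092 -0.075]
1.3 [0.508 0.18 ] [-0.098 -0.088]
1.4 [0.503 0.194] [-0.103 -0.102]
1.5 [0.5   0.208] [-0.106 -0.116]
1.6 [0.499 0.222] [-0.108 -0.13 ]
[0.60536306 0.09114318 0.15049775]
```

Request:
{"fn": "servo_tool", "kwargs": {"commands": [[[-0.01,-0.006,0,0,0,0],[-0.016,-0.008,0,0,0,0],[-0.022,-0.011,0,0,0,0],[-0.028,-0.013,0,0,0,0],[-0.034,-0.016,0,0,0,0],[-0.04,-0.02,0,0,0,0],[-0.046,-0.023,0,0,0,0],[-0.052,-0.027,0,0,0,0],[-0.057,-0.031,0,0,0,0],[-0.062,-0.036,0,0,0,0]]]}}

```text
time_s: 9.1
eef_pos: [0.5433, 0.128, 0.151]
tool_rot: [-180.0, 0.4, -0.6]
ft_force: [0.7, -0.9, -0.5]
width: 0.0004
```

Request:
{"fn": "servo_tool", "kwargs": {"commands": [[[-0.005,-0.005,0,0,0,0],[-0.01,-0.01,0,0,0,0],[-0.015,-0.015,0,0,0,0],[-0.019,-0.02,0,0,0,0],[-0.023,-0.026,0,0,0,0],[-0.027,-0.032,0,0,0,0],[-0.03,-0.039,0,0,0,0],[-0.033,-0.045,0,0,0,0],[-0.036,-0.052,0,0,0,0],[-0.036,-0.052,0,0,0,0]]]}}

```text
time_s: 9.93
eef_pos: [0.507, 0.1822, 0.1514]
tool_rot: [-179.9, 0.5, -0.5]
ft_force: [-0.3, 0.4, -0.6]
width: 0.0005
```

```bash
python3 -c "
from h import *
mv([.5,.208,.15],-0.75)
from cell import *
s=capture('scene')['img'][:,:,::-1]
cv2.imwrite('pics/s4_crop.png',cv2.resize(s[200:345,260:440],None,fx=4,fy=4,interpolation=cv2.INTER_CUBIC))
"
```

```text
t 9.9333 pos [0.507  0.1822 0.1514] rot [-179.92    0.45   -0.49] F [-0.3  0.4 -0.6] shift [-0.0072 -0.0258  0.0015] rv [-0.0013  0.0079  0.0045]
```

View pics/s4_crop.png

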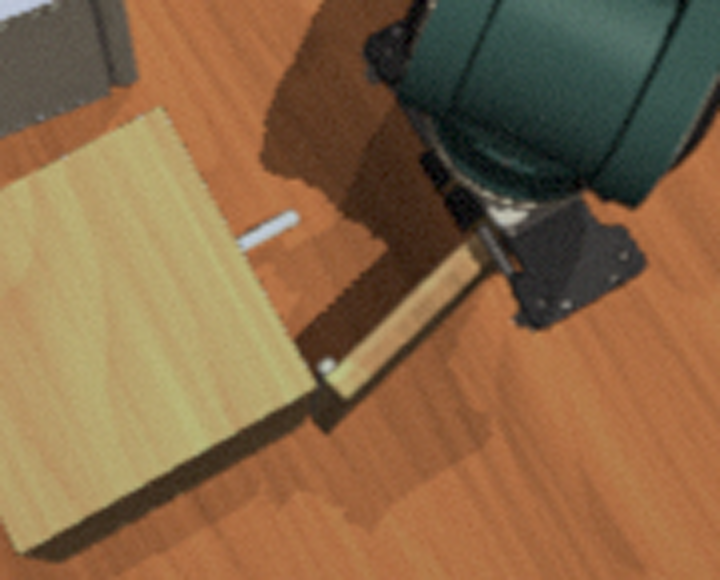

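The door is swinging open smoothly and is now roughly 1.3 rad. The last part goes slowly.

Request:
{"fn": "servo_tool", "kwargs": {"commands": [[[-0.001,-0.004,0,0,0,0],[-0.002,-0.008,0,0,0,0],[-0.003,-0.013,0,0,0,0],[-0.004,-0.018,0,0,0,0],[-0.005,-0.022,0,0,0,0],[-0.006,-0.026,0,0,0,0],[-0.007,-0.029,0,0,0,0],[-0.007,-0.032,0,0,0,0],[-0.007,-0.033,0,0,0,0],[-0.007,-0.033,0,0,0,0]]]}}

```text
time_s: 10.82
eef_pos: [0.5007, 0.2147, 0.1514]
tool_rot: [-179.9, 0.4, -0.5]
ft_force: [-0.8, -0.4, -0.1]
width: 0.0006
```

```bash
python3 -c "
from h import *
mv([.5,.208,.15],-0.75)
from cell import *
s=capture('scene')['img'][:,:,::-1]
cv2.imwrite('pics/s5_crop.png',cv2.resize(s[200:345,260:440],None,fx=4,fy=4,interpolation=cv2.INTER_CUBIC))
for a in (1.4,1.5,1.57,1.65):
  th=a+.013;H=np.array([.639,.231]);d=np.array([-np.sin(th),-np.cos(th)]);n=np.array([np.cos(th),-np.sin(th)])
  q=[[*H,.218],[*(H+.176*d),.218],[*(H+.176*d-.016*n),.218],[*(H-.016*n),.218]]
  print(a,((proj(C['scene'],q)-[259.6,199.6])*4).round().tolist())
"
```

```text
t 10.8167 pos [0.5007 0.2147 0.1514] rot [-179.94    0.44   -0.5 ] F [-0.8 -0.4 -0.1] shift [-0.0006  0.0067  0.0014] rv [-0.0011  0.0077  0.0044]
1.4 [[324.0, 378.0], [565.0, 180.0], [585.0, 202.0], [343.0, 402.0]]
1.5 [[324.0, 378.0], [585.0, 205.0], [603.0, 229.0], [341.0, 403.0]]
1.57 [[324.0, 378.0], [598.0, 224.0], [614.0, 248.0], [339.0, 404.0]]
1.65 [[324.0, 378.0], [611.0, 246.0], [625.0, 272.0], [337.0, 406.0]]
```

View pics/s5_crop.png

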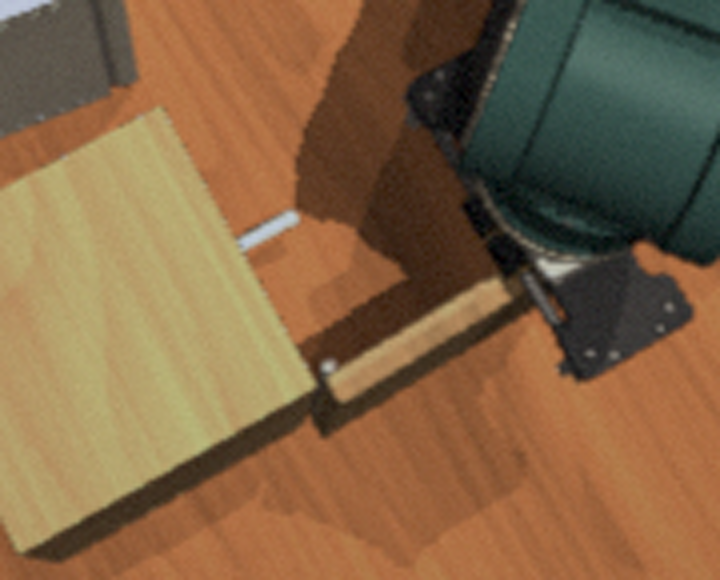

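The door's edge slope matches about 1.55 rad, so it is close to square. Coming away to the right, then up.

Request:
{"fn": "servo_tool", "kwargs": {"commands": [[[0,0.008,0,0,0,0],[0,0.025,0,0,0,0],[0,0.05,0,0,0,0],[-0.01,0.08,0,0,0,0],[-0.03,0.11,0,0,0,0],[-0.05,0.14,-0.01,0,0,0],[-0.07,0.17,-0.03,0,0,0],[-0.08,0.2,-0.04,0,0,0],[-0.09,0.23,-0.05,0,0,0],[-0.1,0.26,-0.06,0,0,0]]]}}

```text
time_s: 11.7
eef_pos: [0.3978, -0.0466, 0.2127]
tool_rot: [-180.0, 0.4, -0.6]
ft_force: [1.0, -0.2, 0.2]
width: 0.0002
```

Request:
{"fn": "servo_tool", "kwargs": {"commands": [[[0,0.03,0,0,0,0],[0,0.06,0,0,0,0],[0,0.09,0,0,0,0],[0,0.1,0,0,0,0],[0,0.1,0,0,0,0],[0,0.1,0,0,0,0],[0,0.1,0,0,0,0]]]}}

```text
time_s: 12.28
eef_pos: [0.3968, -0.1458, 0.2126]
tool_rot: [-179.9, 0.4, -0.5]
ft_force: [0.3, -0.5, -1.2]
width: 0.0007
```

```bash
python3 -c "
from h import *
mv([.5,.208,.15],-0.75)
from cell import *
s=capture('scene')['img'][:,:,::-1]
cv2.imwrite('pics/s6.png',s);cv2.imwrite('pics/t6.png',capture('top')['img'][:,:,::-1])
cv2.imwrite('pics/s6_crop.png',cv2.resize(s[200:345,260:440],None,fx=4,fy=4,interpolation=cv2.INTER_CUBIC))
"
```

```text
t 12.2833 pos [ 0.3968 -0.1458  0.2126] rot [-179.94    0.39   -0.5 ] F [ 0.3 -0.5 -1.2] shift [ 0.1005 -0.3546  0.0623] rv [-0.001   0.0069  0.0043]
```

View pics/s6_crop.png

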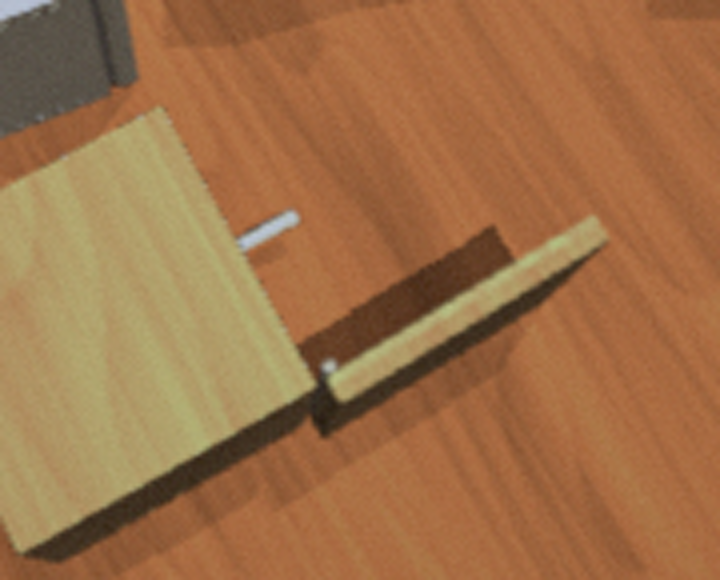

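View pics/s6.png

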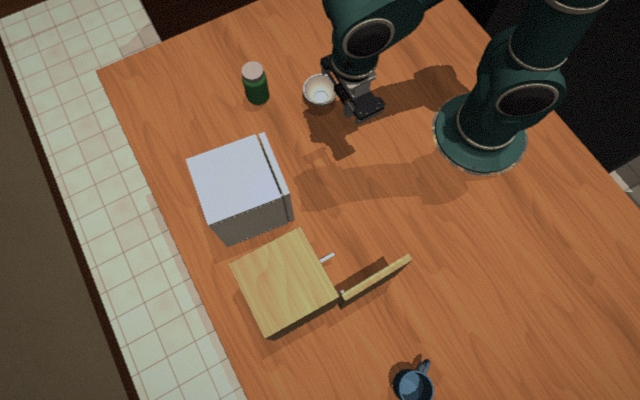

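View pics/t6.png

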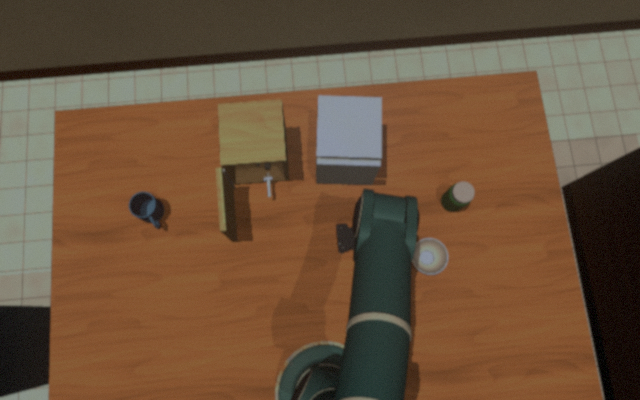

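The door's outer free corner at (608,240) in the crop gives about 1.54 rad. The white door is shut, and the mug, jar and bowl are where they were. The arm is touching nothing.

```bash
python3 -c "
from cell import *
print(close_job())"
```

```text
the job is handed in; nothing more can be done
None
```

The oak door is open, at about 1.54 rad (88°) in the last picture, and the job was handed in at about 12.4 s of the 51 s allowed.

- **Press:** I kept the fingers shut and pressed the door near its free edge by about 6.5 mm. The wrist force readings stayed below about 8.5 N. I then drew back clear of its swing, and the door sprang ajar by itself to about 0.46 rad.
- **Opening:** I put the shut fingers behind the door, swung it open slowly, with readings of about 1 N, and came away.
- **Last checks:** In the last pictures the white door was shut and the mug, jar and bowl were in their starting places. The arm was touching nothing, and the force readings were about zero. Forces were read only at the end of each move, so a short peak in between would not show.
- **Disagreement:** My first estimates of the ajar angle differed, from 0.46 to 0.56 rad, because two of the corners I measured were on the door's outer face. The inner-face corner gave 0.46 rad, which agrees with the expected 0.45.

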